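Put the calibration weights back in their block

ROBOT

A 6-joint arm with a two-finger parallel gripper is mounted at the origin on a cart in front of the work surface, level with it; the furniture and walls round the work are solid. World frame = base frame: x ahead of the robot, y to its left, z up, the work surface at z = 0. Lengths are in mm, angles in rad, forces in N, time in s.
With the tool pointing down it reaches from about 300 to 750 mm from the base axis. Payload 8.5 kg.
Tool frame: the origin (TCP) lies between the finger pads; the fingertips stand manip.tip_reach ahead of it and the grasp point (between the pads) lies 5 mm behind it (manip.tip_reach is the distance from the TCP to the fingertips, in mm); z points along the fingers, y is the line along which they close (so a half turn about z gives the same grasp; the last joint's range is limited). The gripper opens to 85 mm and grips with 20 to 120 N. Pads are 22 mm wide; open, the fingers measure 114 mm over their backs; the gripper's body (76 mm by 85 mm) begins 54 mm behind the grasp point. The pads swing forward as they close: fully open they stand 13 mm farther back than shut.
Start: joints at [1.063, 0.381, 1.297, -0, 1.464, -0.215], TCP at [158.74, 526.576, 245.322] pointing down, gripper open.
Joint ranges: [-3.11, 3.11], [-0.89, 2.33], [0.22, 2.48], [-1.42, 4.56], [0.17, 2.85], [-2.88, 2.88]. Speed limits (rad/s): [2.39, 2.39, 3.14, 3.14, 3.14, 3.14].

INTERFACE

Orientations are given as [roll, pitch, yaw] about the fixed x, y, z axes, in that order (R = Rz(yaw) Ry(pitch) Rx(roll)).
In Python, from cell import manip gives the robot as it stands.
- The arm moves only by the tool jog_arm, never from a script. Its argument "plan" is a list of rows, each an object of numbers: "dx", "dy", "dz": the shift along the tool's x, y, z in m; "turn": the turn about the tool's z in rad; "jaw": the closure, from 0 (fully open) to 1 (shut). A call has 1 to 12 rows; each row shifts and turns the commanded pose from where the row before left it, along the tool's axes as they then stand; what a row does not reach is not made up. A row lasts 1/12 s, in which the tool goes at most 41.7 mm and 7.16 degrees, less where a joint would pass 70% of its speed; a pose out of reach is approached as far as the arm can. A call is refused whole if a number of a shift passes 0.0417 or a number of a turn 0.125, either way. A call with a gripper value outside its range is refused whole. The fingers move at their own pace and stop on an object; "force" is the grip in N (left out, the last holds). Time passes only in rows, so rows that do not move let the fingers close. It gives the time, the measured TCP pose, the force, the opening and the grip force at its end, in the units of the state.
- manip.get_obs(): the state, without advancing time (a new reading comes with each control period).
- manip.get_image(name): name is "scene" or "side" or "wrist"; returns the picture (420x560x3 uint8, red, green, blue); there is no depth.
- manip.camera_model(name): a dict with "fx", "fy", "cx", "cy" (pixels), "R" (3x3) and "t" (3): a world point X has camera coordinates R X + t; the wrist camera has in their place "T_tool_cam" (4x4, takes a point from camera to tool coordinates, whose origin is the TCP and whose axes are the flange's). Camera axes: x right, y down, z forward; pixel columns grow to the right and rows downward; lengths in mm; the calibration is good to about 2 mm. A picture is of the moment at which its call begins: read the wrist's pose just before it. camera_model takes no time and is no camera call.
- manip.close_job(): hands the job in; it is judged then, once.
Trained networks look in the newest picture that a camera, given by its name, has taken for a name from the list of things; names that differ only in an ending like _2 or _b are one class to them, and where a whole thing is asked for, a point or a joint stands for the part that bears it (a point fixed in the world has none). Each returns a list of dicts, best first, with "p" (0 to 1); they miss things now and then, are a little off and sometimes report something else, mostly with a low value. They report only what shows in the picture. A call takes as long as a camera call. They do not tell look-alikes from the thing itself.
- manip.look_for(camera, thing): "point" ([x, y, z] in mm, in the coordinates of the camera as it stood for that picture, good to about 4 mm: the middle of the surface that is visible of it).
- manip.mark_of(camera, thing): "point" ([x, y, z] in mm, in the coordinates of the camera as it stood for that picture, good to about 4 mm: a listed point, or the origin of a listed thing).
The state is a dict: "time_s": time; "joint_positions": joint angles; "dq": joint speeds; "joint_efforts": joint torques, N m; "eef_pos": TCP position; "tcp_rot": TCP orientation; "force": force on the tool from outside, world axes, zero at the start; "moment": the same for the moment, N m; "opening": opening from 0.0 (shut) to 1.0 (fully open); "gripper_force": force on a finger pad.
Only numpy, scipy, OpenCV 4.12 (cv2) and the standard library are available. Lean on these libraries where they do the work, as an engineer would, in place of code of your own. Each camera call takes 0.05 s, during which the arm holds its last target. There are 200 camera calls.

TASK

The balance check is finished: put the four steel weights back into their wooden storage block in order of size, each standing upright and fully down in the well made for it, the largest weight in the largest well and so on down to the smallest. They are precision weights, so set each one down without dropping it or letting it tip over, and leave the vial and the dropper bottle that stand among them where they are.

Things in the scene. Friction and masses are not known exactly. Their poses are not given: they have to be found in the camera images.
- weight_largest: the largest of four polished steel knob weights, standing upright: plain cylindrical body 38 mm across up to 55 mm, above it a narrow neck (13 mm) and a round knob 21 mm across from 65 mm to the top at 78 mm; about 500 g. Origin: centre of its underside; z up along its axis; round, so its yaw means nothing
- weight_second: the second largest of four polished steel knob weights, standing upright: plain cylindrical body 29 mm across up to 40 mm, above it a narrow neck (10 mm) and a round knob 17 mm across from 48 mm to the top at 59 mm; about 200 g. Origin: centre of its underside; z up along its axis; round, so its yaw means nothing
- weight_third: the third largest of four polished steel knob weights, standing upright: plain cylindrical body 21 mm across up to 32 mm, above it a narrow neck (9 mm) and a round knob 14 mm across from 38 mm to the top at 47 mm; about 100 g. Origin: centre of its underside; z up along its axis; round, so its yaw means nothing
- weight_smallest: the smallest of four polished steel knob weights, standing upright: plain cylindrical body 14 mm across up to 20 mm, above it a narrow neck (7 mm) and a round knob 10.5 mm across from 25 mm to the top at 32 mm; about 20 g. Origin: centre of its underside; z up along its axis; round, so its yaw means nothing
- well_largest: largest of four round wells in a row in the top of a fixed light wooden block (250x74x30 mm, at any angle on the bench): 45 mm across, mouth bevelled 6 mm wide at 45 degrees, dark green felt floor. Origin: centre of the felt floor, 12 mm below the block's top; x along the row towards the smallest well, z up
- well_second: second largest of four round wells in a row in the top of a fixed light wooden block (250x74x30 mm, at any angle on the bench): 36 mm across, mouth bevelled 6 mm wide at 45 degrees, dark green felt floor, 56 mm along the row from the largest. Origin: centre of the felt floor, 12 mm below the block's top; x along the row towards the smallest well, z up
- well_third: third largest of four round wells in a row in the top of a fixed light wooden block (250x74x30 mm, at any angle on the bench): 28 mm across, mouth bevelled 6 mm wide at 45 degrees, dark green felt floor, 105 mm along the row from the largest. Origin: centre of the felt floor, 12 mm below the block's top; x along the row towards the smallest well, z up
- well_smallest: smallest of four round wells in a row in the top of a fixed light wooden block (250x74x30 mm, at any angle on the bench): 21 mm across, mouth bevelled 6 mm wide at 45 degrees, dark green felt floor, 146 mm along the row from the largest. Origin: centre of the felt floor, 12 mm below the block's top; x along the row towards the smallest well, z up
- vial_blue: a clear screw-cap vial with a blue cap, 24 mm across, 52 mm tall, standing loose among the weights; not part of the job. Origin: centre of its underside
- dropper_brown: a small brown dropper bottle, 27 mm across, 53 mm tall, standing loose among the weights; not part of the job. Origin: centre of its underside
Not all that is in view belongs to the job. What is shaped like the weight_third but orange or pink is not meant.

How it is judged (in metres and radians):
At the end, for the whole second after the job is handed in: Each of the four weights stands in the well of its own size: its underside within 6 mm sideways of the centre of the felt and less than 3 mm above it, tilted less than 0.1 rad, at rest (below 20 mm/s); the vial and the dropper bottle still stand upright within 20 mm of where they were (horizontal distance between weight_largest and well_largest below 0.006 m and z of weight_largest in the frame of well_largest below 0.003 m and angle between each of weight_largest, weight_second, weight_third, weight_smallest's own z axis and vertical below 0.1 rad and linear speed of each of weight_largest, weight_second, weight_third, weight_smallest below 0.02 m/s and horizontal distance between weight_second and well_second below 0.006 m and z of weight_second in the frame of well_second below 0.003 m and horizontal distance between weight_third and well_third below 0.006 m and z of weight_third in the frame of well_third below 0.003 m and horizontal distance between weight_smallest and well_smallest below 0.006 m and z of weight_smallest in the frame of well_smallest below 0.003 m and distance of each of vial_blue, dropper_brown from where it was at the start of the episode below 0.02 m and angle between each of vial_blue, dropper_brown's own z axis and vertical below 0.2 rad); the robot touches nothing.
It fails at once if a weight is tipped over (angle between any of weight_largest, weight_second, weight_third, weight_smallest's own z axis and vertical above 0.6 rad).
It fails at once if a weight is dropped (falls freely by more than about 20 mm) or knocked away ((linear speed of weight_largest above 0.6 m/s and contact force between the fingers and weight_largest below 0.05 N) or (linear speed of weight_second above 0.6 m/s and contact force between the fingers and weight_second below 0.05 N) or (linear speed of weight_third above 0.6 m/s and contact force between the fingers and weight_third below 0.05 N) or (linear speed of weight_smallest above 0.6 m/s and contact force between the fingers and weight_smallest below 0.05 N)).
It fails at once if the vial or the dropper bottle is moved by more than 20 mm (distance of any of vial_blue, dropper_brown from where it was at the start of the episode above 0.02 m).
It also fails if it takes over 106 s, if anything falls off the work surface, if the arm or the gripper's body presses on something with over 40 N, if the wrist force passes 120 N, or if a joint passes its speed limit or range.

## Working session

There is one attempt and no reset: what is moved stays moved. The work goes in short steps, Python scripts to look and compute and a tool call to move; the robot and the scene stay as the last step left them, time stands still between calls to the robot, and variables do not carry over. Pictures are saved under pics/ and viewed, at most 18 in all, crops included, and the job is handed in when it is done.

Besides the shell and the picture viewer there is one more tool, called after "Emit:" in YAML: its name, and indented under it one key for each argument. jog_arm: Moves the arm, as the interface text tells. Its arguments: {"type":"object","properties":{"plan":{"type":"array"},"force":{"type":"number"}},"required":["plan"]}

```bash
mkdir -p pics; ls
cat > h.py <<'E'
import numpy as np,cv2
from cell import manip
from scipy.spatial.transform import Rotation as Ro
def toworld(cam,p,obs=None):
    m=manip.camera_model(cam)
    p=np.array(p,float)
    if cam=='wrist':
        o=obs or manip.get_obs()
        q=(np.array(m['T_tool_cam'])@np.append(p,1))[:3]
        return Ro.from_euler('xyz',o['tcp_rot']).as_matrix()@q+np.array(o['eef_pos'])
    return np.array(m['R']).T@(p-np.array(m['t']))
def pix(cam,p):
    m=manip.camera_model(cam); return [round(m['fx']*p[0]/p[2]+m['cx']),round(m['fy']*p[1]/p[2]+m['cy'])]
def ray(cam,u,v,z):
    m=manip.camera_model(cam)
    d=np.array([(u-m['cx'])/m['fx'],(v-m['cy'])/m['fy'],1])
    o=toworld(cam,[0,0,0]); e=toworld(cam,d)-o
    return o+e*(z-o[2])/e[2]
def save(cam,name):
    im=manip.get_image(cam); cv2.imwrite('pics/'+name+'.png',im[:,:,::-1]); return im
names=['weight_largest','weight_second','weight_third','weight_smallest','well_largest','well_second','well_third','well_smallest','vial_blue','dropper_brown']
E
python3 - <<'E'
from h import *
print(manip.get_obs(), manip.tip_reach)
for c in ['scene','side','wrist']:
    save(c,c+'0')
    for n in names:
        try:r=manip.mark_of(c,n)
        except Exception as e: print(e);continue
        print(c,n,[(round(d['p'],2),toworld(c,d['point']).round(0).tolist(),pix(c,d['point'])) for d in r[:4]])
E
```

```text
pics
{'time_s': 0.0, 'joint_positions': array([ 1.06266529e+00,  3.81224950e-01,  1.29824678e+00,  1.42466262e-07,
        1.46359216e+00, -2.15287580e-01]), 'dq': array([ 0.00045141,  0.00095843, -0.00020339, -0.0008752 , -0.00102492,
        0.00034682]), 'joint_efforts': array([-1.82473023e-04, -4.48448360e+01, -2.31272542e+01, -1.01128712e-04,
        4.69014980e-03, -5.63840175e-06]), 'eef_pos': array([158.63629664, 526.35079166, 244.70092958]), 'tcp_rot': array([-3.14015541e+00, -3.14436062e-04,  2.84874896e+00]), 'force': array([-0.14491857,  0.06564838, -0.85881336]), 'moment': array([ 0.0279647 , -0.01069672,  0.00533322]), 'gripper_force': 0.0, 'opening': 0.9993625975868834} 14.0
scene weight_largest [(0.69, [421.0, 211.0, 1.0], [259, 308])]
scene weight_second [(0.63, [541.0, 320.0, 2.0], [177, 296])]
scene weight_third [(0.69, [467.0, 144.0, -4.0], [272, 276]), (0.66, [564.0, 52.0, 4.0], [279, 223]), (0.44, [531.0, 115.0, -1.0], [265, 247]), (0.42, [505.0, 40.0, 1.0], [300, 237])]
scene weight_smallest [(0.66, [434.0, 96.0, 1.0], [300, 273])]
scene well_largest [(0.48, [4
[... 803 characters left out ...]
l_largest [(0.6, [475.0, -176.0, 16.0], [339, 157])]
side well_second [(0.63, [521.0, -148.0, 17.0], [318, 158])]
side well_third [(0.58, [562.0, -119.0, 15.0], [299, 161])]
side well_smallest [(0.69, [522.0, -149.0, 17.0], [318, 158]), (0.57, [596.0, -98.0, 14.0], [283, 162])]
side vial_blue [(0.54, [432.0, 101.0, 1.0], [310, 245]), (0.46, [537.0, 198.0, 1.0], [247, 260])]
side dropper_brown [(0.6, [442.0, 309.0, 2.0], [262, 319]), (0.24, [536.0, 199.0, -1.0], [248, 261])]
wrist weight_largest []
wrist weight_second []
wrist weight_third []
wrist weight_smallest []
wrist well_largest []
wrist well_second []
wrist well_third []
wrist well_smallest []
wrist vial_blue []
wrist dropper_brown []
```

View pics/scene0.png

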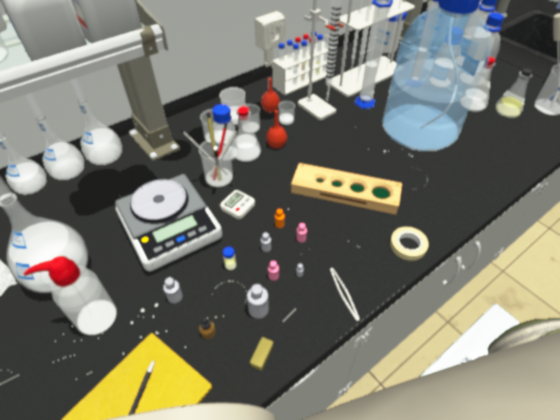

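Run:
```python
import cv2
a=cv2.imread('pics/scene0.png')[195:315,220:340]
b=cv2.imread('pics/side0.png')[180:300,220:340]
cv2.imwrite('pics/crop0.png',cv2.hconcat([cv2.resize(x,(400,400),interpolation=cv2.INTER_CUBIC) for x in (a,b)]))
```

```text
(no output)
```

View pics/crop0.png

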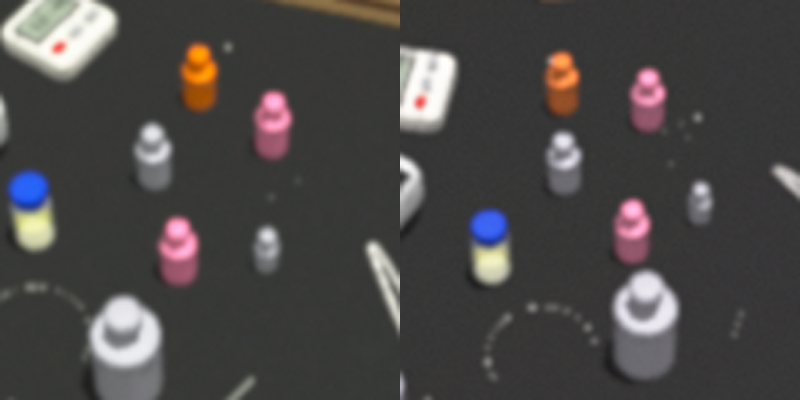

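Scene (272,276) and (300,237) are pink, (279,223) is orange. The steel one at (265,247), at about (529,114) mm, is weight_third. The crop confirms this: grey body beside the vial. The largest weight is at (259,308), second (172,290), smallest (300,268), vial (229,258), dropper (207,328), and the wells run (380,191) to (320,181). I'll turn the tool square to the row and then move over the largest weight.

Emit:
jog_arm:
  plan:
    - {"turn": 0.125}
    - {"turn": 0.125}
    - {"turn": 0.125}
    - {"turn": 0.125}
    - {"turn": 0.125}
    - {"turn": 0.125}
    - {"turn": 0.125}
    - {"turn": 0.125}
    - {"turn": 0.125}
    - {"turn": 0.125}
    - {"turn": 0.125}
    - {"turn": 0.125}

```text
schema error: expected keys dx, dy, dz, turn, jaw
```

Emit:
jog_arm:
  plan:
    - {"turn": 0.125}
    - {"turn": 0.125}
    - {"turn": 0.125}
    - {"turn": 0.125}
    - {"turn": 0.125}
    - {"turn": 0.122}
    - {}
    - {"dy": 0.03, "dx": 0.003}
    - {"dy": 0.03, "dx": 0.003}
    - {"dy": 0.03, "dx": 0.003}
    - {"dy": 0.03, "dx": 0.003}
    - {"dy": 0.03, "dx": 0.003}

```text
schema error: expected keys dx, dy, dz, turn, jaw
```

Emit:
jog_arm:
  plan:
    - {"dy": 0.03, "dx": 0.003}
    - {"dy": 0.03, "dx": 0.003}
    - {"dy": 0.03, "dx": 0.003}
    - {"dy": 0.03, "dx": 0.003}
    - {"dy": 0.03, "dx": 0.003}
    - {"dy": 0.03, "dx": 0.003}
    - {"dy": 0.03, "dx": 0.003}
    - {"dy": 0.03}
    - {"dy": 0.018}
    - {}
    - {}

```text
schema error: expected keys dx, dy, dz, turn, jaw
```

```bash
cat >> h.py <<'E'
def rel(p,o=None):
    "world xyz -> tool-frame shift (dx,dy,dz) mm"
    o=o or manip.get_obs()
    return (Ro.from_euler('xyz',o['tcp_rot']).as_matrix().T@(np.array(p)-np.array(o['eef_pos']))).round(1)
E
python3 - <<'E'
from h import *
o=manip.get_obs(); print(o['time_s'],o['eef_pos'],o['tcp_rot'],o['joint_positions'],manip.tip_reach)
print(np.array(manip.camera_model('wrist')['T_tool_cam']).round(2),manip.camera_model('wrist')['fx'])
save('wrist','w1')
for n in names:
    r=manip.mark_of('wrist',n)
    print(n,[(round(d['p'],2),toworld('wrist',d['point']).round(1).tolist(),pix('wrist',d['point'])) for d in r[:4]])
for u,v in [(135,265),(220,235),(116,205),(190,180)]: print(ray('scene',u,v,10).round())
print(rel([420,211,245]))
E
```

```text
1.65 [158.73517804 526.56793097 245.31879398] [-3.14157380e+00 -1.95957770e-05  2.84876702e+00] [ 1.06269435e+00  3.80591847e-01  1.29742365e+00  1.52032118e-05
  1.46359976e+00 -2.15277972e-01] 14.0
[[  -0.     -0.95   -0.3    77.16]
 [   1.     -0.      0.      0.76]
 [  -0.     -0.3     0.95 -128.67]
 [   0.      0.      0.      1.  ]] 349.5301656218277
weight_largest []
weight_second []
weight_third []
weight_smallest []
well_largest []
well_second []
well_third []
well_smallest []
vial_blue []
dropper_brown []
[653. 354.  10.]
[611. 176.  10.]
[833. 317.  10.]
[800. 142.  10.]
[-3.412e+02 -2.267e+02  3.000e-01]
```

View pics/w1.png

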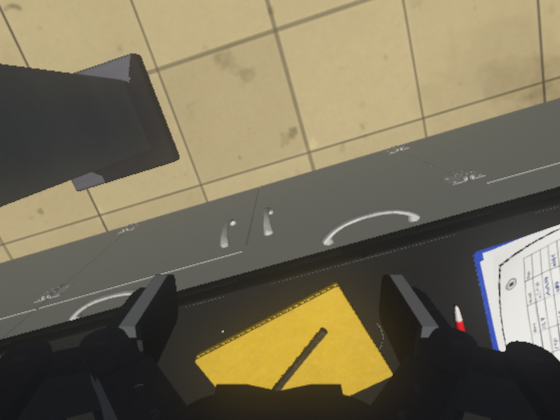

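Emit:
jog_arm:
  plan:
    - {"dx": 0, "dy": 0, "dz": 0, "turn": 0.125, "jaw": 0}
    - {"dx": 0, "dy": 0, "dz": 0, "turn": 0.125, "jaw": 0}
    - {"dx": 0, "dy": 0, "dz": 0, "turn": 0.125, "jaw": 0}
    - {"dx": 0, "dy": 0, "dz": 0, "turn": 0.125, "jaw": 0}
    - {"dx": 0, "dy": 0, "dz": 0, "turn": 0.125, "jaw": 0}
    - {"dx": 0, "dy": 0, "dz": 0, "turn": 0.125, "jaw": 0}
    - {"dx": 0, "dy": 0, "dz": 0, "turn": 0.125, "jaw": 0}
    - {"dx": 0, "dy": 0, "dz": 0, "turn": 0.125, "jaw": 0}
    - {"dx": 0, "dy": 0, "dz": 0, "turn": 0.125, "jaw": 0}
    - {"dx": 0, "dy": 0, "dz": 0, "turn": 0.125, "jaw": 0}
    - {"dx": 0, "dy": 0, "dz": 0, "turn": 0.125, "jaw": 0}
    - {"dx": 0, "dy": 0, "dz": 0, "turn": 0.125, "jaw": 0}

```text
time_s: 3.2
eef_pos: [158.7, 526.6, 245.3]
tcp_rot: [3.142, -0.0, 1.343]
force: [0.7, -0.5, -0.2]
opening: 1.0
gripper_force: 0.0
```

Emit:
jog_arm:
  plan:
    - {"dx": 0, "dy": 0, "dz": 0, "turn": 0.125, "jaw": 0}
    - {"dx": 0, "dy": 0, "dz": 0, "turn": 0.125, "jaw": 0}
    - {"dx": 0, "dy": 0, "dz": 0, "turn": 0.125, "jaw": 0}
    - {"dx": 0, "dy": 0, "dz": 0, "turn": 0.125, "jaw": 0}
    - {"dx": 0, "dy": 0, "dz": 0, "turn": 0.125, "jaw": 0}
    - {"dx": 0, "dy": 0, "dz": 0, "turn": 0.122, "jaw": 0}
    - {"dx": 0, "dy": 0, "dz": 0, "turn": 0, "jaw": 0}
    - {"dx": 0.002, "dy": 0.024, "dz": 0, "turn": 0, "jaw": 0.3}
    - {"dx": 0.002, "dy": 0.024, "dz": 0, "turn": 0, "jaw": 0.3}
    - {"dx": 0.002, "dy": 0.024, "dz": 0, "turn": 0, "jaw": 0.3}
    - {"dx": 0.002, "dy": 0.024, "dz": 0, "turn": 0, "jaw": 0.3}
    - {"dx": 0.002, "dy": 0.024, "dz": 0, "turn": 0, "jaw": 0.3}

```text
time_s: 4.2
eef_pos: [235.4, 432.4, 245.4]
tcp_rot: [-3.142, -0.0, 0.606]
force: [0.1, 0.6, 0.4]
opening: 0.697
gripper_force: 0.0
```

Emit:
jog_arm:
  plan:
    - {"dx": 0.002, "dy": 0.024, "dz": 0, "turn": 0, "jaw": 0.3}
    - {"dx": 0.002, "dy": 0.024, "dz": 0, "turn": 0, "jaw": 0.3}
    - {"dx": 0.002, "dy": 0.024, "dz": 0, "turn": 0, "jaw": 0.3}
    - {"dx": 0.002, "dy": 0.024, "dz": 0, "turn": 0, "jaw": 0.3}
    - {"dx": 0.002, "dy": 0.024, "dz": 0, "turn": 0, "jaw": 0.3}
    - {"dx": 0.002, "dy": 0.024, "dz": 0, "turn": 0, "jaw": 0.3}
    - {"dx": 0.002, "dy": 0.024, "dz": 0, "turn": 0, "jaw": 0.3}
    - {"dx": 0.002, "dy": 0.024, "dz": 0, "turn": 0, "jaw": 0.3}
    - {"dx": 0.002, "dy": 0.024, "dz": 0, "turn": 0, "jaw": 0.3}
    - {"dx": 0.002, "dy": 0.024, "dz": 0, "turn": 0, "jaw": 0.3}
    - {"dx": 0.002, "dy": 0.024, "dz": 0, "turn": 0, "jaw": 0.3}
    - {"dx": 0.002, "dy": 0.024, "dz": 0, "turn": 0, "jaw": 0.3}

```text
time_s: 5.2
eef_pos: [418.4, 208.5, 245.5]
tcp_rot: [3.142, -0.0, 0.606]
force: [-0.0, 1.1, 0.5]
opening: 0.7
gripper_force: 0.0
```

```bash
cat > see.py <<'E'
from h import *
import sys
o=manip.get_obs(); print(o['time_s'],o['eef_pos'].round(1),o['tcp_rot'].round(4),'q',o['joint_positions'].round(2),'F',o['force'].round(1),'open',round(o['opening'],3),round(o['gripper_force'],1),manip.tip_reach)
save('wrist',sys.argv[1])
for n in sys.argv[2:]:
    r=manip.mark_of('wrist',n)
    print(n,[(round(d['p'],2),toworld('wrist',d['point'],o).round(1).tolist(),pix('wrist',d['point']),'rel',rel(toworld('wrist',d['point'],o),o)) for d in r[:4]])
E
python3 see.py w2 weight_largest weight_third weight_smallest vial_blue weight_second dropper_brown
```

```text
5.2 [418.4 208.5 245.5] [ 3.1415e+00 -3.0000e-04  6.0610e-01] q [0.21 0.24 1.51 0.   1.39 1.17] F [-0.   1.1  0.5] open 0.7 0.0 14.0
weight_largest [(0.71, [418.7, 214.2, 3.1], [274, 173], 'rel', array([  3.4,  -4.6, 242.4])), (0.44, [435.2, 96.7, 0.9], [368, 219], 'rel', array([-50. , 101.4, 244.6]))]
weight_third [(0.96, [562.1, 51.3, 3.2], [479, 149], 'rel', array([ 28.5, 211. , 242.3])), (0.85, [531.5, 110.6, -2.1], [415, 141], 'rel', array([ 37.1, 144.8, 247.5])), (0.58, [499.8, 40.8, -2.3], [443, 200], 'rel', array([-28.7, 184.1, 247.8])), (0.56, [463.4, 146.9, -0.3], [349, 174], 'rel', array([  1.9,  76.2, 245.8]))]
weight_smallest [(0.49, [437.2, 100.4, -2.1], [366, 215], 'rel', array([-46.2,  99.5, 247.6])), (0.45, [440.3, 311.9, -0.6], [208, 102], 'rel', array([ 76.9, -72.5, 246.1]))]
vial_blue [(0.87, [542.7, 199.6, 0.5], [356, 80], 'rel', array([ 97.1,  78.1, 245. ]))]
weight_second []
dropper_brown [(0.67, [442.6, 314.8, 1.1], [206, 98], 'rel', array([ 80.4, -73.6, 244.4]))]
```

View pics/w2.png

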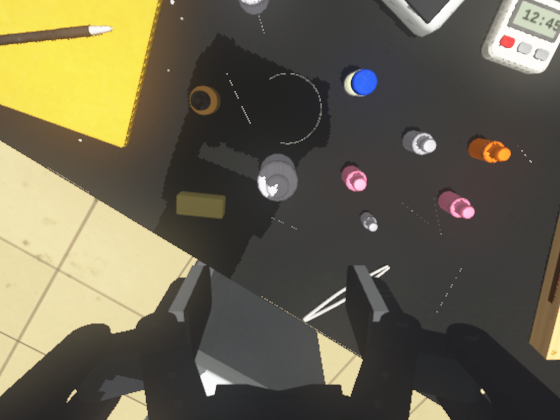

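The wrist view shows the largest weight at (277,178), the steel third at (419,142), smallest (369,221), vial (360,82) and dropper (205,100). The pink and orange look-alikes are clear of the finger line. I'll descend and grip.

Emit:
jog_arm:
  plan:
    - {"dx": 0.003, "dy": -0.002, "dz": 0.02, "turn": 0, "jaw": 0.3}
    - {"dx": 0, "dy": 0, "dz": 0.025, "turn": 0, "jaw": 0.3}
    - {"dx": 0, "dy": 0, "dz": 0.025, "turn": 0, "jaw": 0.3}
    - {"dx": 0, "dy": 0, "dz": 0.025, "turn": 0, "jaw": 0.3}
    - {"dx": 0, "dy": 0, "dz": 0.025, "turn": 0, "jaw": 0.3}
    - {"dx": 0, "dy": 0, "dz": 0.025, "turn": 0, "jaw": 0.3}
    - {"dx": 0, "dy": 0, "dz": 0.02, "turn": 0, "jaw": 0.3}
    - {"dx": 0, "dy": 0, "dz": 0.02, "turn": 0, "jaw": 0.3}
    - {"dx": 0, "dy": 0, "dz": 0.01, "turn": 0, "jaw": 0.3}
    - {"dx": 0, "dy": 0, "dz": 0.01, "turn": 0, "jaw": 0.3}
    - {"dx": 0, "dy": 0, "dz": 0, "turn": 0, "jaw": 0.3}

```text
time_s: 6.47
eef_pos: [417.9, 213.3, 39.0]
tcp_rot: [-3.14, 0.003, 0.604]
force: [-0.2, -0.3, -0.1]
opening: 0.7
gripper_force: 0.0
```

Emit:
jog_arm:
  plan:
    - {"dx": 0, "dy": 0, "dz": 0, "turn": 0, "jaw": 0.45}
    - {"dx": 0, "dy": 0, "dz": 0, "turn": 0, "jaw": 0.5}
    - {"dx": 0, "dy": 0, "dz": 0, "turn": 0, "jaw": 0.55}
    - {"dx": 0, "dy": 0, "dz": 0, "turn": 0, "jaw": 0.6}
    - {"dx": 0, "dy": 0, "dz": 0, "turn": 0, "jaw": 1}
    - {"dx": 0, "dy": 0, "dz": 0, "turn": 0, "jaw": 1}
  force: 50

```text
time_s: 6.97
eef_pos: [419.8, 212.9, 41.5]
tcp_rot: [3.14, -0.002, 0.602]
force: [0.4, -2.9, 5.7]
opening: 0.434
gripper_force: 49.4
```

```bash
python3 see.py w3
python3 - <<'E'
from h import *
save('side','s3')
E
```

```text
6.9667 [419.8 212.9  41.5] [ 3.1404e+00 -2.5000e-03  6.0210e-01] q [ 0.22  0.52  1.79 -0.    0.83  1.19] F [ 0.4 -2.9  5.7] open 0.434 49.4 14.0
```

View pics/w3.png

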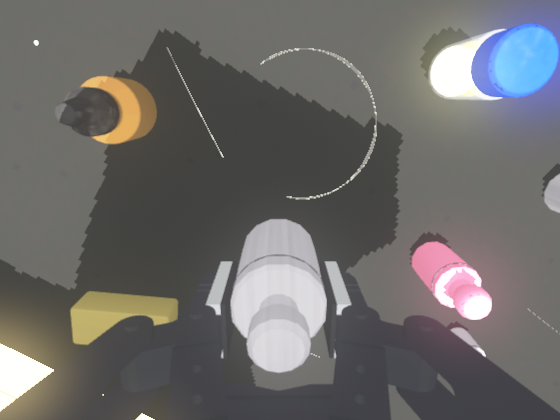

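The weight is between the pads with its knob at (278,343). Lift, then carry it to a viewpoint short of the largest well.

Emit:
jog_arm:
  plan:
    - {"dx": 0, "dy": 0, "dz": -0.005, "turn": 0, "jaw": 1}
    - {"dx": 0, "dy": 0, "dz": -0.01, "turn": 0, "jaw": 1}
    - {"dx": 0, "dy": 0, "dz": -0.02, "turn": 0, "jaw": 1}
    - {"dx": 0, "dy": 0, "dz": -0.025, "turn": 0, "jaw": 1}
    - {"dx": 0, "dy": 0, "dz": -0.025, "turn": 0, "jaw": 1}
    - {"dx": 0, "dy": 0, "dz": -0.025, "turn": 0, "jaw": 1}
    - {"dx": -0.009, "dy": 0.015, "dz": 0, "turn": 0, "jaw": 1}
    - {"dx": -0.018, "dy": 0.03, "dz": 0, "turn": 0, "jaw": 1}
    - {"dx": -0.018, "dy": 0.03, "dz": 0, "turn": 0, "jaw": 1}
    - {"dx": -0.018, "dy": 0.03, "dz": 0, "turn": 0, "jaw": 1}
    - {"dx": -0.018, "dy": 0.03, "dz": 0, "turn": 0, "jaw": 1}
    - {"dx": -0.018, "dy": 0.03, "dz": 0, "turn": 0, "jaw": 1}

```text
time_s: 8.07
eef_pos: [430.1, 19.5, 150.6]
tcp_rot: [-3.141, 0.0, 0.602]
force: [0.3, 1.1, -4.1]
opening: 0.43
gripper_force: 51.2
```

Emit:
jog_arm:
  plan:
    - {"dx": -0.018, "dy": 0.03, "dz": 0, "turn": 0, "jaw": 1}
    - {"dx": -0.018, "dy": 0.03, "dz": 0, "turn": 0, "jaw": 1}
    - {"dx": -0.018, "dy": 0.03, "dz": 0, "turn": 0, "jaw": 1}
    - {"dx": -0.018, "dy": 0.03, "dz": 0, "turn": 0, "jaw": 1}
    - {"dx": -0.018, "dy": 0.03, "dz": 0, "turn": 0, "jaw": 1}
    - {"dx": -0.015, "dy": 0.025, "dz": 0, "turn": 0, "jaw": 1}
    - {"dx": -0.011, "dy": 0.017, "dz": 0, "turn": 0, "jaw": 1}
    - {"dx": 0, "dy": 0, "dz": 0, "turn": 0, "jaw": 1}
    - {"dx": 0, "dy": 0, "dz": 0, "turn": 0, "jaw": 1}

```text
time_s: 8.82
eef_pos: [443.5, -203.4, 150.1]
tcp_rot: [-3.14, 0.0, 0.6]
force: [-0.6, 0.8, -4.6]
opening: 0.429
gripper_force: 51.2
```

```bash
python3 see.py w4 well_largest well_second well_third well_smallest weight_largest
```

```text
8.8167 [ 443.5 -203.4  150.1] [-3.1402e+00  1.0000e-04  6.0000e-01] q [-0.67  0.37  1.62  0.    1.15  0.3 ] F [-0.6  0.8 -4.6] open 0.429 51.2 14.0
well_largest [(0.7, [478.9, -178.7, 17.1], [278, 149], 'rel', array([ 43.2,  -0.2, 133. ]))]
well_second []
well_third []
well_smallest []
weight_largest [(0.57, [442.6, -203.0, 109.8], [277, 256], 'rel', array([-0.5, -0.7, 40.4]))]
```

View pics/w4.png

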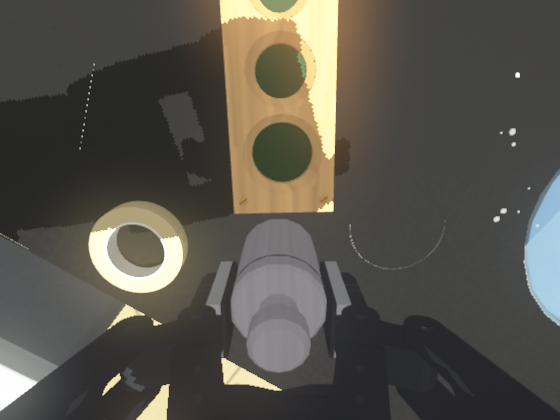

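Run:
```python
from h import *
im=cv2.imread('pics/w4.png'); g=cv2.GaussianBlur(im,(5,5),0)
m=((g.max(2)<70)).astype(np.uint8)
roi=np.zeros_like(m); roi[0:205,245:325]=1
n,l,st,c=cv2.connectedComponentsWithStats(m*roi)
print([(st[i].tolist(),c[i].round(1).tolist()) for i in range(1,n) if st[i][4]>300])
L=[]
for u,v in [(282,152),(281,71)]:
    p=ray('wrist',u,v,22); L.append(p); print(p.round(1),rel(p))
print(np.arctan2(*(L[1]-L[0])[1::-1]),np.linalg.norm(L[1]-L[0]))
for (u,v) in [(278,343),(278,345)]: print('knob',rel(ray('wrist',u,v,180)))
```

```text
[([254, 141, 34, 38, 590], [267.6, 162.2])]
[ 479.9 -180.5   22. ] [ 42.    2.5 128.4]
[ 524.9 -148.5   22. ] [ 97.2   1.7 128.4]
0.6182541561844117 55.242685307307056
knob [ -0.1  -0.4 -29.6]
knob [ -0.9  -0.4 -29.6]
```

Emit:
jog_arm:
  plan:
    - {"dx": 0.014, "dy": 0.002, "dz": 0, "turn": 0, "jaw": 1}
    - {"dx": 0.018, "dy": 0, "dz": 0, "turn": 0, "jaw": 1}
    - {"dx": 0.01, "dy": 0, "dz": 0.01, "turn": 0, "jaw": 1}
    - {"dx": 0, "dy": 0, "dz": 0.02, "turn": 0, "jaw": 1}
    - {"dx": 0, "dy": 0, "dz": 0.015, "turn": 0, "jaw": 1}
    - {"dx": 0, "dy": 0, "dz": 0.015, "turn": 0, "jaw": 1}
    - {"dx": 0, "dy": 0, "dz": 0.008, "turn": 0, "jaw": 1}
    - {"dx": 0, "dy": 0, "dz": 0.006, "turn": 0, "jaw": 1}
    - {"dx": 0, "dy": 0, "dz": 0.005, "turn": 0, "jaw": 1}
    - {"dx": 0, "dy": 0, "dz": 0.005, "turn": 0, "jaw": 1}
    - {"dx": 0, "dy": 0, "dz": 0.003, "turn": 0, "jaw": 1}
    - {"dx": 0, "dy": 0, "dz": 0, "turn": 0, "jaw": 1}

```text
time_s: 10.12
eef_pos: [479.6, -181.0, 63.1]
tcp_rot: [-3.141, 0.0, 0.602]
force: [-0.3, 0.7, -3.6]
opening: 0.427
gripper_force: 51.3
```

Emit:
jog_arm:
  plan:
    - {"dx": 0, "dy": 0, "dz": 0.001, "turn": 0, "jaw": 1}
    - {"dx": 0, "dy": 0, "dz": 0.001, "turn": 0, "jaw": 1}
    - {"dx": 0, "dy": 0, "dz": 0.001, "turn": 0, "jaw": 1}
    - {"dx": 0, "dy": 0, "dz": 0, "turn": 0, "jaw": 1}

```text
time_s: 10.45
eef_pos: [479.7, -181.0, 60.4]
tcp_rot: [3.141, -0.0, 0.602]
force: [0.5, 0.5, -4.5]
opening: 0.427
gripper_force: 51.3
```

Emit:
jog_arm:
  plan:
    - {"dx": 0, "dy": 0, "dz": 0.001, "turn": 0, "jaw": 1}
    - {"dx": 0, "dy": 0, "dz": 0.0005, "turn": 0, "jaw": 1}
    - {"dx": 0, "dy": 0, "dz": 0, "turn": 0, "jaw": 1}

```text
time_s: 10.7
eef_pos: [479.8, -181.2, 59.5]
tcp_rot: [3.141, -0.0, 0.602]
force: [-2.3, 0.3, 3.1]
opening: 0.428
gripper_force: 52.3
```

Contact with the felt at the expected height. Release, rise and move to the second weight.

Emit:
jog_arm:
  plan:
    - {"dx": 0, "dy": 0, "dz": 0, "turn": 0, "jaw": 0.55}
    - {"dx": 0, "dy": 0, "dz": 0, "turn": 0, "jaw": 0.48}
    - {"dx": 0, "dy": 0, "dz": 0, "turn": 0, "jaw": 0.4}
    - {"dx": 0, "dy": 0, "dz": 0, "turn": 0, "jaw": 0.4}
    - {"dx": 0, "dy": 0, "dz": -0.01, "turn": 0, "jaw": 0.4}
    - {"dx": 0, "dy": 0, "dz": -0.02, "turn": 0, "jaw": 0.4}
    - {"dx": 0, "dy": 0, "dz": -0.03, "turn": 0, "jaw": 0.4}
    - {"dx": 0, "dy": 0, "dz": -0.03, "turn": 0, "jaw": 0.4}
    - {"dx": 0, "dy": 0, "dz": -0.02, "turn": 0, "jaw": 0.4}
    - {"dx": 0.01, "dy": -0.011, "dz": 0, "turn": 0, "jaw": 0.4}
    - {"dx": 0.024, "dy": -0.027, "dz": 0, "turn": 0, "jaw": 0.4}
    - {"dx": 0.024, "dy": -0.027, "dz": 0, "turn": 0, "jaw": 0.4}

```text
time_s: 11.7
eef_pos: [490.8, -94.3, 169.2]
tcp_rot: [3.141, -0.001, 0.599]
force: [0.4, -0.6, -0.8]
opening: 0.599
gripper_force: 0.0
```

Emit:
jog_arm:
  plan:
    - {"dx": 0.024, "dy": -0.027, "dz": 0, "turn": 0, "jaw": 0.4}
    - {"dx": 0.024, "dy": -0.027, "dz": 0, "turn": 0, "jaw": 0.4}
    - {"dx": 0.024, "dy": -0.027, "dz": 0, "turn": 0, "jaw": 0.4}
    - {"dx": 0.024, "dy": -0.027, "dz": 0, "turn": 0, "jaw": 0.4}
    - {"dx": 0.024, "dy": -0.027, "dz": 0, "turn": 0, "jaw": 0.4}
    - {"dx": 0.024, "dy": -0.027, "dz": 0, "turn": 0, "jaw": 0.4}
    - {"dx": 0.024, "dy": -0.027, "dz": 0, "turn": 0, "jaw": 0.4}
    - {"dx": 0.024, "dy": -0.027, "dz": 0, "turn": 0, "jaw": 0.4}
    - {"dx": 0.024, "dy": -0.027, "dz": 0, "turn": 0, "jaw": 0.4}
    - {"dx": 0.024, "dy": -0.027, "dz": 0, "turn": 0, "jaw": 0.4}
    - {"dx": 0.024, "dy": -0.027, "dz": 0, "turn": 0, "jaw": 0.4}
    - {"dx": 0.013, "dy": -0.018, "dz": 0, "turn": 0, "jaw": 0.4}

```text
time_s: 12.7
eef_pos: [540.7, 325.1, 168.5]
tcp_rot: [-3.141, -0.001, 0.604]
force: [0.0, 0.2, -0.6]
opening: 0.594
gripper_force: 0.0
```

Emit:
jog_arm:
  plan:
    - {"dx": 0, "dy": 0, "dz": 0, "turn": 0, "jaw": 0.4}
    - {"dx": 0, "dy": 0, "dz": 0, "turn": 0, "jaw": 0.4}

```text
time_s: 12.87
eef_pos: [540.4, 322.8, 168.3]
tcp_rot: [3.142, 0.001, 0.604]
force: [0.3, 0.9, -0.2]
opening: 0.6
gripper_force: 0.0
```

```bash
python3 see.py w5 weight_second dropper_brown vial_blue
python3 - <<'E'
from h import *
save('side','s5')
for n in names[:1]+names[4:5]: print(n,[(round(d['p'],2),toworld('side',d['point']).round(1)) for d in manip.mark_of('side',n)])
E
```

```text
12.8667 [540.4 322.8 168.3] [3.1416e+00 6.0000e-04 6.0380e-01] q [ 0.35  0.58  1.18 -0.    1.38  1.32] F [ 0.3  0.9 -0.2] open 0.6 0.0 14.0
weight_second [(0.97, [546.2, 326.4, -0.6], [279, 186], 'rel', array([  7. ,   0.3, 168.9]))]
dropper_brown [(0.66, [442.6, 313.6, 2.1], [228, 282], 'rel', array([-85.6, -47.9, 166.2]))]
vial_blue [(0.79, [543.4, 201.4, 1.5], [388, 263], 'rel', array([-66.4, 101.6, 166.8]))]
weight_largest []
well_largest []
```

View pics/w5.png

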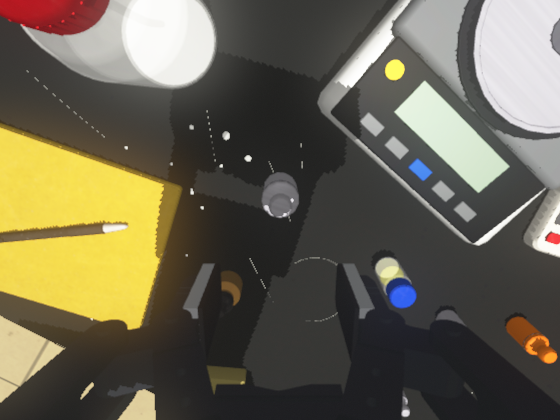

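Run:
```python
from h import *
for u,v in [(97,320),(115,310),(85,330)]: p=ray('scene',u,v,0); print('bottle base',p.round(),rel(p))
for u,v in [(170,40),(215,50)]: 
  for z in (0,60,120): print('wristray',z,rel(ray('wrist',u,v,z)))
print('knob',rel(ray('wrist',281,202,53.5)), 'bal',[rel(ray('wrist',320,105,z)) for z in (40,70)])
```

```text
bottle base [590. 462.   0.] [120.1 -88.9 169. ]
bottle base [589. 428.   0.] [ 99.4 -60.9 169. ]
bottle base [584. 487.   0.] [ 129.6 -112.7  169. ]
wristray 0 [122.6 -84.  169. ]
wristray 60 [113.6 -67.1 109. ]
wristray 120 [104.7 -50.2  49. ]
wristray 0 [115.5 -49.5 169.1]
wristray 60 [108.  -39.6 109.1]
wristray 120 [100.4 -29.7  49.1]
knob [  7.6   1.7 115.5] bal [array([ 74.9,  29.2, 129.1]), array([75.3, 25.8, 99.1])]
```

The second weight is at (280,192) with its knob at (281,202). The bottle and balance clear the gripper.

Emit:
jog_arm:
  plan:
    - {"dx": 0.007, "dy": 0.001, "dz": 0, "turn": 0, "jaw": 0.4}
    - {"dx": 0, "dy": 0, "dz": 0.02, "turn": 0, "jaw": 0.4}
    - {"dx": 0, "dy": 0, "dz": 0.025, "turn": 0, "jaw": 0.4}
    - {"dx": 0, "dy": 0, "dz": 0.025, "turn": 0, "jaw": 0.4}
    - {"dx": 0, "dy": 0, "dz": 0.025, "turn": 0, "jaw": 0.4}
    - {"dx": 0, "dy": 0, "dz": 0.02, "turn": 0, "jaw": 0.4}
    - {"dx": 0, "dy": 0, "dz": 0.011, "turn": 0, "jaw": 0.4}
    - {"dx": 0, "dy": 0, "dz": 0.01, "turn": 0, "jaw": 0.4}
    - {"dx": 0, "dy": 0, "dz": 0, "turn": 0, "jaw": 0.4}

```text
time_s: 13.97
eef_pos: [546.8, 324.8, 31.3]
tcp_rot: [-3.141, 0.002, 0.602]
force: [0.0, 0.2, -0.4]
opening: 0.599
gripper_force: 0.0
```

Emit:
jog_arm:
  plan:
    - {"dx": 0, "dy": 0, "dz": 0, "turn": 0, "jaw": 0.5}
    - {"dx": 0, "dy": 0, "dz": 0, "turn": 0, "jaw": 0.57}
    - {"dx": 0, "dy": 0, "dz": 0, "turn": 0, "jaw": 0.63}
    - {"dx": 0, "dy": 0, "dz": 0, "turn": 0, "jaw": 0.7}
    - {"dx": 0, "dy": 0, "dz": 0, "turn": 0, "jaw": 1}
    - {"dx": 0, "dy": 0, "dz": 0, "turn": 0, "jaw": 1}
  force: 40

```text
time_s: 14.47
eef_pos: [547.6, 325.2, 34.2]
tcp_rot: [3.141, -0.002, 0.602]
force: [-0.8, 0.4, 5.6]
opening: 0.324
gripper_force: 39.3
```

```bash
python3 see.py w6
```

```text
14.4667 [547.6 325.2  34.2] [ 3.141e+00 -2.200e-03  6.019e-01] q [ 0.35  0.73  1.31 -0.    1.1   1.32] F [-0.8  0.4  5.6] open 0.324 39.3 14.0
```

View pics/w6.png

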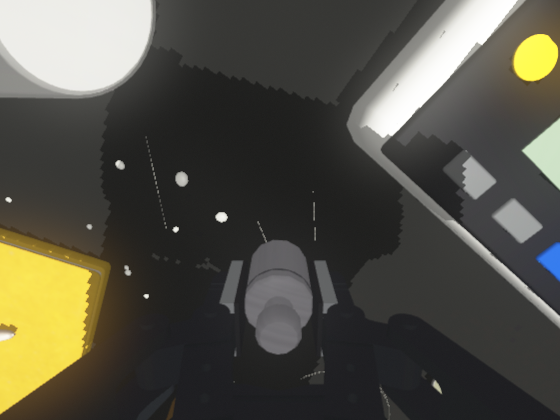

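Second weight gripped, knob at (279,328), about 2 mm off the pad centre towards −x. Carry it to the wells.

Emit:
jog_arm:
  plan:
    - {"dx": 0, "dy": 0, "dz": -0.006, "turn": 0, "jaw": 1}
    - {"dx": 0, "dy": 0, "dz": -0.02, "turn": 0, "jaw": 1}
    - {"dx": 0, "dy": 0, "dz": -0.03, "turn": 0, "jaw": 1}
    - {"dx": 0, "dy": 0, "dz": -0.03, "turn": 0, "jaw": 1}
    - {"dx": 0, "dy": 0, "dz": -0.03, "turn": 0, "jaw": 1}
    - {"dx": 0, "dy": 0, "dz": -0.02, "turn": 0, "jaw": 1}
    - {"dx": -0.015, "dy": 0.018, "dz": 0, "turn": 0, "jaw": 1}
    - {"dx": -0.024, "dy": 0.028, "dz": 0, "turn": 0, "jaw": 1}
    - {"dx": -0.024, "dy": 0.028, "dz": 0, "turn": 0, "jaw": 1}
    - {"dx": -0.024, "dy": 0.028, "dz": 0, "turn": 0, "jaw": 1}
    - {"dx": -0.024, "dy": 0.028, "dz": 0, "turn": 0, "jaw": 1}
    - {"dx": -0.024, "dy": 0.028, "dz": 0, "turn": 0, "jaw": 1}

```text
time_s: 15.52
eef_pos: [524.5, 116.8, 169.2]
tcp_rot: [3.142, 0.0, 0.602]
force: [0.5, -0.1, -2.1]
opening: 0.325
gripper_force: 39.7
```

Emit:
jog_arm:
  plan:
    - {"dx": -0.024, "dy": 0.028, "dz": 0, "turn": 0, "jaw": 1}
    - {"dx": -0.024, "dy": 0.028, "dz": 0, "turn": 0, "jaw": 1}
    - {"dx": -0.024, "dy": 0.028, "dz": 0, "turn": 0, "jaw": 1}
    - {"dx": -0.024, "dy": 0.028, "dz": 0, "turn": 0, "jaw": 1}
    - {"dx": -0.024, "dy": 0.028, "dz": 0, "turn": 0, "jaw": 1}
    - {"dx": -0.024, "dy": 0.028, "dz": 0, "turn": 0, "jaw": 1}
    - {"dx": -0.024, "dy": 0.028, "dz": 0, "turn": 0, "jaw": 1}
    - {"dx": -0.024, "dy": 0.024, "dz": 0, "turn": 0, "jaw": 1}
    - {"dx": 0, "dy": 0, "dz": 0, "turn": 0, "jaw": 1}
    - {"dx": 0, "dy": 0, "dz": 0, "turn": 0, "jaw": 1}

```text
time_s: 16.35
eef_pos: [491.0, -173.1, 168.9]
tcp_rot: [-3.141, -0.0, 0.599]
force: [-0.7, 0.7, -1.4]
opening: 0.321
gripper_force: 39.8
```

```bash
python3 see.py w7 well_second well_third well_smallest weight_largest weight_second; python3 -c "
from h import *
print(rel([524.8,-149,170]))"
```

```text
16.35 [ 491.  -173.1  168.9] [-3.1413 -0.      0.5987] q [-0.57  0.4   1.5   0.    1.24  0.41] F [-0.7  0.7 -1.4] open 0.321 39.8 14.0
well_second [(0.55, [519.4, -148.5, 23.9], [273, 155], 'rel', array([ 37.2,  -4.2, 145. ]))]
well_third [(0.91, [563.1, -120.8, 21.1], [275, 85], 'rel', array([ 89. ,  -2.5, 147.8])), (0.64, [488.6, -172.6, 135.4], [275, 264], 'rel', array([-1.8, -1.7, 33.6]))]
well_smallest [(0.77, [597.6, -96.9, 17.3], [275, 23], 'rel', array([130.9,  -2.8, 151.6]))]
weight_largest [(0.89, [478.3, -177.6, 22.1], [275, 215], 'rel', array([-13.1,  -3.4, 146.8]))]
weight_second [(0.96, [486.3, -173.2, 135.3], [274, 268], 'rel', array([-4. , -2.5, 33.6]))]
[39.6  1.  -1.1]
```

View pics/w7.png

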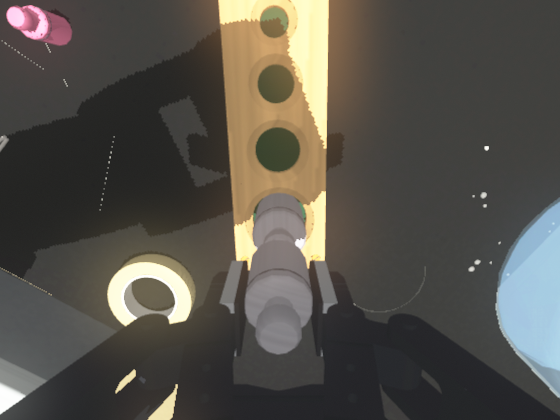

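Run:
```python
from h import *
print(manip.camera_model('wrist')['cx'],manip.camera_model('wrist')['cy'])
for u,v in [(278,150),(276,84),(274,21)]: p=ray('wrist',u,v,22); print(p.round(1),rel(p))
print('knob',rel(ray('wrist',279,328,manip.get_obs()['eef_pos'][2]+19.3)))
# rim circle fit: dark felt ellipse
im=cv2.imread('pics/w7.png'); g=cv2.cvtColor(im,cv2.COLOR_BGR2HSV)
for (x0,x1,y0,y1) in [(245,310,120,180),(250,303,58,108),(255,295,0,44)]:
    s=im[y0:y1,x0:x1].astype(int); m=((s[:,:,1]>s[:,:,2]+3)&(s.max(2)<140)).astype(np.uint8)
    n,l,st,c=cv2.connectedComponentsWithStats(m)
    i=1+st[1:,4].argmax(); print(c[i]+[x0,y0],st[i])
```

```text
278.12461722661703 210.8727209919452
[ 525.1 -147.1   22. ] [ 40.9  -0.4 146.9]
[ 564.4 -118.3   22. ] [ 89.6  -1.9 146.9]
[598.1 -93.4  22. ] [131.4  -3.2 146.9]
knob [ -1.6  -0.  -19.3]
[275.26136364 151.24107143] [  11    8   43   43 1232]Traceback (most recent call last):
  File "<stdin>", line 10, in <module>
ValueError: attempt to get argmax of an empty sequence
```

Emit:
jog_arm:
  plan:
    - {"dx": 0.016, "dy": 0, "dz": 0, "turn": 0, "jaw": 1}
    - {"dx": 0.016, "dy": 0, "dz": 0.01, "turn": 0, "jaw": 1}
    - {"dx": 0.01, "dy": 0, "dz": 0.02, "turn": 0, "jaw": 1}
    - {"dx": 0, "dy": 0, "dz": 0.025, "turn": 0, "jaw": 1}
    - {"dx": 0, "dy": 0, "dz": 0.02, "turn": 0, "jaw": 1}
    - {"dx": 0, "dy": 0, "dz": 0.012, "turn": 0, "jaw": 1}
    - {"dx": 0, "dy": 0, "dz": 0.008, "turn": 0, "jaw": 1}
    - {"dx": 0, "dy": 0, "dz": 0.006, "turn": 0, "jaw": 1}
    - {"dx": 0, "dy": 0, "dz": 0.005, "turn": 0, "jaw": 1}
    - {"dx": 0, "dy": 0, "dz": 0.004, "turn": 0, "jaw": 1}
    - {"dx": 0, "dy": 0, "dz": 0.003, "turn": 0, "jaw": 1}
    - {"dx": 0, "dy": 0, "dz": 0, "turn": 0, "jaw": 1}

```text
time_s: 17.65
eef_pos: [526.1, -147.9, 55.7]
tcp_rot: [-3.142, 0.0, 0.602]
force: [1.2, -0.3, -1.8]
opening: 0.325
gripper_force: 39.8
```

Emit:
jog_arm:
  plan:
    - {"dx": 0, "dy": 0, "dz": 0.001, "turn": 0, "jaw": 1}
    - {"dx": 0, "dy": 0, "dz": 0.001, "turn": 0, "jaw": 1}
    - {"dx": 0, "dy": 0, "dz": 0.001, "turn": 0, "jaw": 1}
    - {"dx": 0, "dy": 0, "dz": 0, "turn": 0, "jaw": 1}

```text
time_s: 17.98
eef_pos: [526.1, -147.9, 52.8]
tcp_rot: [3.142, -0.0, 0.602]
force: [0.1, -0.3, -2.2]
opening: 0.323
gripper_force: 39.8
```

Emit:
jog_arm:
  plan:
    - {"dx": 0, "dy": 0, "dz": 0.001, "turn": 0, "jaw": 1}
    - {"dx": 0, "dy": 0, "dz": 0, "turn": 0, "jaw": 1}
    - {"dx": 0, "dy": 0, "dz": 0, "turn": 0, "jaw": 1}

```text
time_s: 18.23
eef_pos: [526.3, -148.0, 52.2]
tcp_rot: [3.141, -0.0, 0.602]
force: [-1.1, 0.4, 3.9]
opening: 0.322
gripper_force: 40.2
```

Emit:
jog_arm:
  plan:
    - {"dx": 0, "dy": 0, "dz": 0, "turn": 0, "jaw": 0.65}
    - {"dx": 0, "dy": 0, "dz": 0, "turn": 0, "jaw": 0.58}
    - {"dx": 0, "dy": 0, "dz": 0, "turn": 0, "jaw": 0.5}
    - {"dx": 0, "dy": 0, "dz": 0, "turn": 0, "jaw": 0.5}
    - {"dx": 0, "dy": 0, "dz": -0.01, "turn": 0, "jaw": 0.5}
    - {"dx": 0, "dy": 0, "dz": -0.02, "turn": 0, "jaw": 0.5}
    - {"dx": 0, "dy": 0, "dz": -0.03, "turn": 0, "jaw": 0.5}
    - {"dx": 0, "dy": 0, "dz": -0.03, "turn": 0, "jaw": 0.5}
    - {"dx": 0, "dy": 0, "dz": -0.028, "turn": 0, "jaw": 0.5}
    - {"dx": 0.019, "dy": -0.0266, "dz": 0, "turn": 0, "jaw": 0.5}
    - {"dx": 0.019, "dy": -0.0266, "dz": 0, "turn": 0, "jaw": 0.5}
    - {"dx": 0.019, "dy": -0.0266, "dz": 0, "turn": 0, "jaw": 0.5}

```text
time_s: 19.23
eef_pos: [527.9, -49.0, 171.1]
tcp_rot: [3.14, -0.001, 0.6]
force: [0.5, 0.6, 0.0]
opening: 0.5
gripper_force: 0.0
```

Emit:
jog_arm:
  plan:
    - {"dx": 0.019, "dy": -0.0266, "dz": 0, "turn": 0, "jaw": 0.5}
    - {"dx": 0.019, "dy": -0.0266, "dz": 0, "turn": 0, "jaw": 0.5}
    - {"dx": 0.019, "dy": -0.0266, "dz": 0, "turn": 0, "jaw": 0.5}
    - {"dx": 0.019, "dy": -0.0266, "dz": 0, "turn": 0, "jaw": 0.5}
    - {"dx": 0.018, "dy": -0.0266, "dz": 0, "turn": 0, "jaw": 0.5}
    - {"dx": 0, "dy": 0, "dz": 0, "turn": 0, "jaw": 0.5}
    - {"dx": 0, "dy": 0, "dz": 0, "turn": 0, "jaw": 0.5}

```text
time_s: 19.82
eef_pos: [529.9, 114.3, 170.5]
tcp_rot: [3.141, -0.0, 0.605]
force: [-0.3, -0.2, -0.3]
opening: 0.498
gripper_force: 0.0
```

```bash
python3 see.py w8 weight_third vial_blue dropper_brown;  python3 - <<'E'
from h import *
save('scene','s8')
for n in names[:2]: print(n,[(round(d['p'],2),toworld('scene',d['point']).round(1)) for d in manip.mark_of('scene',n)])
E
```

```text
19.8167 [529.9 114.3 170.5] [ 3.1411e+00 -5.0000e-04  6.0470e-01] q [-0.01  0.43  1.44 -0.    1.26  0.96] F [-0.3 -0.2 -0.3] open 0.498 0.0 14.0
weight_third [(0.79, [531.1, 117.0, -0.0], [277, 190], 'rel', array([  2.4,  -1.7, 170.5])), (0.62, [502.0, 37.0, -0.8], [329, 262], 'rel', array([-67. ,  47.6, 171.3]))]
vial_blue [(0.94, [543.7, 202.5, 3.3], [200, 122], 'rel', array([ 61.4, -64.8, 167.2]))]
dropper_brown [(0.9, [441.5, 311.0, 1.6], [27, 149], 'rel', array([  39. , -212.3,  168.8]))]
weight_largest []
weight_second []
```

View pics/w8.png

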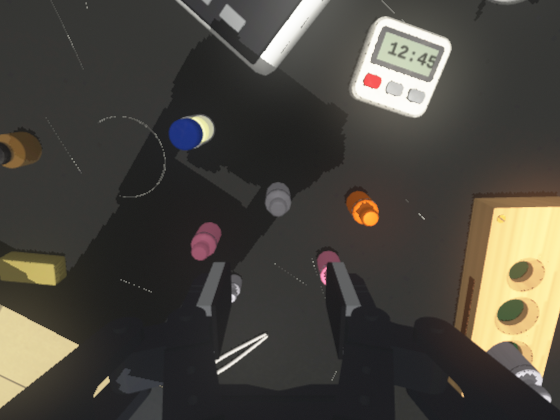

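The steel third weight is at (278,198); orange is at (363,208) and pink at (205,240). The steel one is centred between the fingers, so descend and grip.

Emit:
jog_arm:
  plan:
    - {"dx": 0.0015, "dy": -0.0005, "dz": 0.02, "turn": 0, "jaw": 0.5}
    - {"dx": 0, "dy": 0, "dz": 0.025, "turn": 0, "jaw": 0.5}
    - {"dx": 0, "dy": 0, "dz": 0.025, "turn": 0, "jaw": 0.5}
    - {"dx": 0, "dy": 0, "dz": 0.025, "turn": 0, "jaw": 0.5}
    - {"dx": 0, "dy": 0, "dz": 0.02, "turn": 0, "jaw": 0.5}
    - {"dx": 0, "dy": 0, "dz": 0.013, "turn": 0, "jaw": 0.5}
    - {"dx": 0, "dy": 0, "dz": 0.01, "turn": 0, "jaw": 0.5}
    - {"dx": 0, "dy": 0, "dz": 0, "turn": 0, "jaw": 0.5}
    - {"dx": 0, "dy": 0, "dz": 0, "turn": 0, "jaw": 0.5}

```text
time_s: 20.92
eef_pos: [531.3, 114.0, 32.0]
tcp_rot: [-3.142, 0.0, 0.601]
force: [-0.4, 0.1, 0.6]
opening: 0.499
gripper_force: 0.0
```

Emit:
jog_arm:
  plan:
    - {"dx": 0, "dy": 0, "dz": 0, "turn": 0, "jaw": 0.6}
    - {"dx": 0, "dy": 0, "dz": 0, "turn": 0, "jaw": 0.66}
    - {"dx": 0, "dy": 0, "dz": 0, "turn": 0, "jaw": 0.72}
    - {"dx": 0, "dy": 0, "dz": 0, "turn": 0, "jaw": 0.78}
    - {"dx": 0, "dy": 0, "dz": 0, "turn": 0, "jaw": 1}
    - {"dx": 0, "dy": 0, "dz": 0, "turn": 0, "jaw": 1}
  force: 30

```text
time_s: 21.42
eef_pos: [531.4, 114.3, 32.6]
tcp_rot: [3.141, -0.001, 0.602]
force: [-1.2, 0.1, 7.4]
opening: 0.228
gripper_force: 29.2
```

```bash
python3 see.py w9
```

```text
21.4167 [531.4 114.3  32.6] [ 3.1408e+00 -1.1000e-03  6.0190e-01] q [-0.01  0.62  1.59  0.    0.93  0.96] F [-1.2  0.1  7.4] open 0.228 29.2 14.0
```

View pics/w9.png

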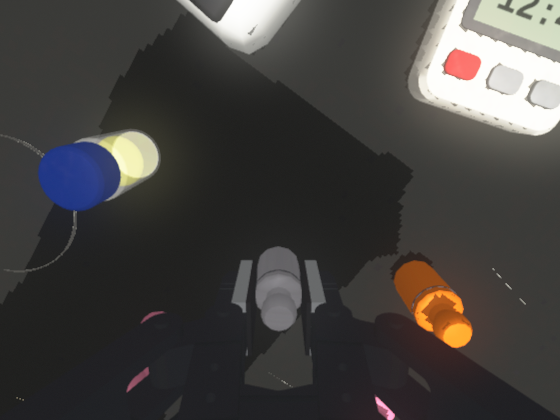

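Third weight gripped, knob at (278,309), well centred in the pads.

Emit:
jog_arm:
  plan:
    - {"dx": 0, "dy": 0, "dz": -0.006, "turn": 0, "jaw": 1}
    - {"dx": 0, "dy": 0, "dz": -0.02, "turn": 0, "jaw": 1}
    - {"dx": 0, "dy": 0, "dz": -0.03, "turn": 0, "jaw": 1}
    - {"dx": 0, "dy": 0, "dz": -0.03, "turn": 0, "jaw": 1}
    - {"dx": 0, "dy": 0, "dz": -0.03, "turn": 0, "jaw": 1}
    - {"dx": 0, "dy": 0, "dz": -0.02, "turn": 0, "jaw": 1}
    - {"dx": -0.009, "dy": 0.013, "dz": 0, "turn": 0, "jaw": 1}
    - {"dx": -0.018, "dy": 0.0265, "dz": 0, "turn": 0, "jaw": 1}
    - {"dx": -0.018, "dy": 0.0265, "dz": 0, "turn": 0, "jaw": 1}
    - {"dx": -0.018, "dy": 0.0265, "dz": 0, "turn": 0, "jaw": 1}
    - {"dx": -0.018, "dy": 0.0265, "dz": 0, "turn": 0, "jaw": 1}
    - {"dx": -0.018, "dy": 0.0265, "dz": 0, "turn": 0, "jaw": 1}

```text
time_s: 22.47
eef_pos: [531.4, -63.2, 168.0]
tcp_rot: [-3.141, 0.0, 0.602]
force: [1.0, -0.5, -1.5]
opening: 0.223
gripper_force: 29.5
```

Emit:
jog_arm:
  plan:
    - {"dx": -0.018, "dy": 0.0265, "dz": 0, "turn": 0, "jaw": 1}
    - {"dx": -0.018, "dy": 0.0265, "dz": 0, "turn": 0, "jaw": 1}
    - {"dx": -0.01, "dy": 0.0135, "dz": 0, "turn": 0, "jaw": 1}
    - {"dx": 0, "dy": 0, "dz": 0, "turn": 0, "jaw": 1}
    - {"dx": 0, "dy": 0, "dz": 0, "turn": 0, "jaw": 1}

```text
time_s: 22.88
eef_pos: [531.3, -143.0, 167.8]
tcp_rot: [-3.141, 0.0, 0.6]
force: [-0.6, 0.5, -1.4]
opening: 0.228
gripper_force: 29.5
```

```bash
python3 see.py w10 well_third well_smallest weight_second weight_largest; python3 -c "
from h import *
print(rel([564.4,-119.7,170]))"
```

```text
22.8833 [ 531.3 -143.   167.8] [-3.1409e+00  1.0000e-04  6.0010e-01] q [-0.48  0.45  1.42  0.    1.27  0.49] F [-0.6  0.5 -1.4] open 0.228 29.5 14.0
well_third [(0.84, [562.1, -121.6, 24.4], [278, 155], 'rel', array([ 3.750e+01, -1.000e-01,  1.434e+02]))]
well_smallest [(0.8, [593.7, -97.6, 15.2], [276, 101], 'rel', array([ 77.2,  -2.1, 152.6]))]
weight_second [(0.77, [525.6, -148.5, 17.9], [280, 208], 'rel', array([ -7.8,   1.4, 149.9]))]
weight_largest []
[39.4  0.6 -2. ]
```

View pics/w10.png

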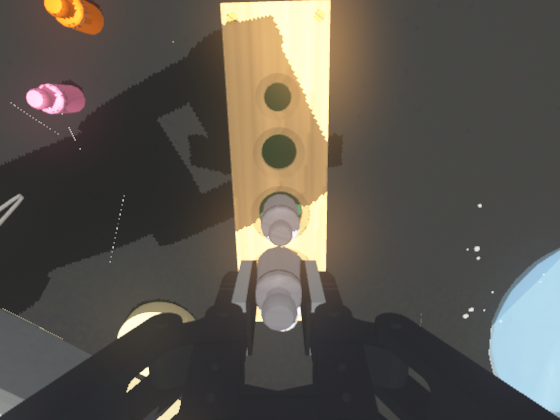

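Third well's felt is at (279,151) and the smallest's at (278,97); the second weight stands upright in its well at (281,215). Lower the third.

Emit:
jog_arm:
  plan:
    - {"dx": 0.015, "dy": 0.0005, "dz": 0, "turn": 0, "jaw": 1}
    - {"dx": 0.015, "dy": 0, "dz": 0.01, "turn": 0, "jaw": 1}
    - {"dx": 0.01, "dy": 0, "dz": 0.02, "turn": 0, "jaw": 1}
    - {"dx": 0, "dy": 0, "dz": 0.025, "turn": 0, "jaw": 1}
    - {"dx": 0, "dy": 0, "dz": 0.02, "turn": 0, "jaw": 1}
    - {"dx": 0, "dy": 0, "dz": 0.012, "turn": 0, "jaw": 1}
    - {"dx": 0, "dy": 0, "dz": 0.008, "turn": 0, "jaw": 1}
    - {"dx": 0, "dy": 0, "dz": 0.006, "turn": 0, "jaw": 1}
    - {"dx": 0, "dy": 0, "dz": 0.005, "turn": 0, "jaw": 1}
    - {"dx": 0, "dy": 0, "dz": 0.004, "turn": 0, "jaw": 1}
    - {"dx": 0, "dy": 0, "dz": 0.003, "turn": 0, "jaw": 1}
    - {"dx": 0, "dy": 0, "dz": 0, "turn": 0, "jaw": 1}

```text
time_s: 24.13
eef_pos: [564.8, -120.4, 54.7]
tcp_rot: [-3.142, 0.0, 0.602]
force: [-0.3, -0.8, -0.6]
opening: 0.229
gripper_force: 29.5
```

Emit:
jog_arm:
  plan:
    - {"dx": 0, "dy": 0, "dz": 0.001, "turn": 0, "jaw": 1}
    - {"dx": 0, "dy": 0, "dz": 0.001, "turn": 0, "jaw": 1}
    - {"dx": 0, "dy": 0, "dz": 0.001, "turn": 0, "jaw": 1}
    - {"dx": 0, "dy": 0, "dz": 0, "turn": 0, "jaw": 1}

```text
time_s: 24.47
eef_pos: [564.8, -120.4, 51.8]
tcp_rot: [3.142, -0.0, 0.602]
force: [0.0, -0.3, -0.8]
opening: 0.228
gripper_force: 29.5
```

Emit:
jog_arm:
  plan:
    - {"dx": 0, "dy": 0, "dz": 0.001, "turn": 0, "jaw": 1}
    - {"dx": 0, "dy": 0, "dz": 0.0005, "turn": 0, "jaw": 1}
    - {"dx": 0, "dy": 0, "dz": 0, "turn": 0, "jaw": 1}
    - {"dx": 0, "dy": 0, "dz": 0, "turn": 0, "jaw": 1}

```text
time_s: 24.8
eef_pos: [565.0, -120.4, 50.7]
tcp_rot: [3.141, -0.0, 0.602]
force: [-0.8, 0.4, 3.1]
opening: 0.222
gripper_force: 29.9
```

Emit:
jog_arm:
  plan:
    - {"dx": 0, "dy": 0, "dz": 0, "turn": 0, "jaw": 0.75}
    - {"dx": 0, "dy": 0, "dz": 0, "turn": 0, "jaw": 0.67}
    - {"dx": 0, "dy": 0, "dz": 0, "turn": 0, "jaw": 0.6}
    - {"dx": 0, "dy": 0, "dz": 0, "turn": 0, "jaw": 0.6}
    - {"dx": 0, "dy": 0, "dz": -0.01, "turn": 0, "jaw": 0.6}
    - {"dx": 0, "dy": 0, "dz": -0.02, "turn": 0, "jaw": 0.6}
    - {"dx": 0, "dy": 0, "dz": -0.03, "turn": 0, "jaw": 0.6}
    - {"dx": 0, "dy": 0, "dz": -0.03, "turn": 0, "jaw": 0.6}
    - {"dx": 0, "dy": 0, "dz": -0.03, "turn": 0, "jaw": 0.6}
    - {"dx": 0.002, "dy": -0.015, "dz": 0, "turn": 0, "jaw": 0.6}
    - {"dx": 0.002, "dy": -0.028, "dz": 0, "turn": 0, "jaw": 0.6}
    - {"dx": 0.002, "dy": -0.028, "dz": 0, "turn": 0, "jaw": 0.6}

```text
time_s: 25.8
eef_pos: [529.3, -58.2, 171.4]
tcp_rot: [3.14, -0.001, 0.601]
force: [0.4, 0.4, -0.1]
opening: 0.397
gripper_force: 0.0
```

Emit:
jog_arm:
  plan:
    - {"dx": 0.002, "dy": -0.028, "dz": 0, "turn": 0, "jaw": 0.6}
    - {"dx": 0.002, "dy": -0.028, "dz": 0, "turn": 0, "jaw": 0.6}
    - {"dx": 0.002, "dy": -0.028, "dz": 0, "turn": 0, "jaw": 0.6}
    - {"dx": 0.002, "dy": -0.028, "dz": 0, "turn": 0, "jaw": 0.6}
    - {"dx": 0.002, "dy": -0.028, "dz": 0, "turn": 0, "jaw": 0.6}
    - {"dx": 0.001, "dy": -0.028, "dz": 0, "turn": 0, "jaw": 0.6}
    - {"dx": 0, "dy": -0.014, "dz": 0, "turn": 0, "jaw": 0.6}
    - {"dx": 0, "dy": 0, "dz": 0, "turn": 0, "jaw": 0.6}
    - {"dx": 0, "dy": 0, "dz": 0, "turn": 0, "jaw": 0.6}

```text
time_s: 26.55
eef_pos: [435.7, 98.0, 171.0]
tcp_rot: [3.141, -0.001, 0.603]
force: [0.7, -0.3, 0.4]
opening: 0.403
gripper_force: 0.0
```

```bash
python3 see.py w11 weight_smallest weight_third vial_blue
```

```text
26.55 [435.7  98.  171. ] [ 3.1407e+00 -9.0000e-04  6.0320e-01] q [-0.04  0.28  1.69 -0.    1.17  0.92] F [ 0.7 -0.3  0.4] open 0.403 0.0 14.0
weight_smallest [(0.58, [436.2, 99.6, 0.3], [277, 192], 'rel', array([  1.2,  -1.2, 170.8]))]
weight_third [(0.88, [564.6, 51.6, 5.9], [417, 98], 'rel', array([ 79.7, 111.2, 165.4])), (0.74, [464.3, 144.4, -4.0], [253, 135], 'rel', array([ 49.7, -22.1, 175.1])), (0.62, [503.6, 40.0, -0.5], [378, 167], 'rel', array([ 22.9,  86.1, 171.7]))]
vial_blue [(0.86, [541.4, 199.1, -0.0], [248, 9], 'rel', array([144.2, -23.5, 171.2]))]
```

View pics/w11.png

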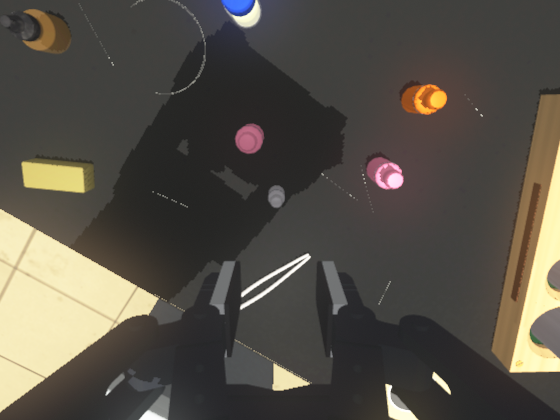

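Steel smallest is at (277,196); pinks at (249,139) and (386,173). Descend and grip low on the body.

Emit:
jog_arm:
  plan:
    - {"dx": 0.002, "dy": -0.0005, "dz": 0.02, "turn": 0, "jaw": 0.6}
    - {"dx": 0, "dy": 0, "dz": 0.025, "turn": 0, "jaw": 0.6}
    - {"dx": 0, "dy": 0, "dz": 0.025, "turn": 0, "jaw": 0.6}
    - {"dx": 0, "dy": 0, "dz": 0.025, "turn": 0, "jaw": 0.6}
    - {"dx": 0, "dy": 0, "dz": 0.02, "turn": 0, "jaw": 0.6}
    - {"dx": 0, "dy": 0, "dz": 0.015, "turn": 0, "jaw": 0.6}
    - {"dx": 0, "dy": 0, "dz": 0.01, "turn": 0, "jaw": 0.6}
    - {"dx": 0, "dy": 0, "dz": 0.0035, "turn": 0, "jaw": 0.6}
    - {"dx": 0, "dy": 0, "dz": 0, "turn": 0, "jaw": 0.6}
    - {"dx": 0, "dy": 0, "dz": 0, "turn": 0, "jaw": 0.6}

```text
time_s: 27.58
eef_pos: [437.4, 99.0, 27.1]
tcp_rot: [3.141, -0.0, 0.601]
force: [1.3, -0.4, 1.0]
opening: 0.401
gripper_force: 0.0
```

Emit:
jog_arm:
  plan:
    - {"dx": 0, "dy": 0, "dz": 0, "turn": 0, "jaw": 0.7}
    - {"dx": 0, "dy": 0, "dz": 0, "turn": 0, "jaw": 0.76}
    - {"dx": 0, "dy": 0, "dz": 0, "turn": 0, "jaw": 0.8}
    - {"dx": 0, "dy": 0, "dz": 0, "turn": 0, "jaw": 0.84}
    - {"dx": 0, "dy": 0, "dz": 0, "turn": 0, "jaw": 0.9}
    - {"dx": 0, "dy": 0, "dz": 0, "turn": 0, "jaw": 1}
    - {"dx": 0, "dy": 0, "dz": 0, "turn": 0, "jaw": 1}
  force: 22

```text
time_s: 28.17
eef_pos: [437.2, 99.4, 27.2]
tcp_rot: [3.141, -0.001, 0.602]
force: [-0.4, 0.2, 6.3]
opening: 0.143
gripper_force: 21.5
```

```bash
python3 see.py w12; python3 -c "
import cv2
a=cv2.imread('pics/w12.png')[200:360,170:390];cv2.imwrite('pics/w12c.png',cv2.resize(a,None,fx=3,fy=3))"
```

```text
28.1667 [437.2  99.4  27.2] [ 3.1411e+00 -6.0000e-04  6.0190e-01] q [-0.04  0.52  1.87 -0.    0.76  0.93] F [-0.4  0.2  6.3] open 0.143 21.5 14.0
```

View pics/w12c.png

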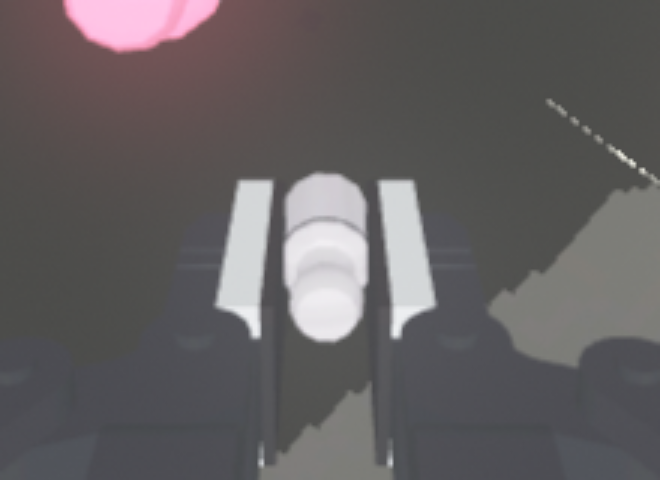

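Smallest gripped, knob at (279,303), about 2 mm towards −x in the pads. Lift and carry it over.

Emit:
jog_arm:
  plan:
    - {"dx": 0, "dy": 0, "dz": -0.006, "turn": 0, "jaw": 1}
    - {"dx": 0, "dy": 0, "dz": -0.02, "turn": 0, "jaw": 1}
    - {"dx": 0, "dy": 0, "dz": -0.03, "turn": 0, "jaw": 1}
    - {"dx": 0, "dy": 0, "dz": -0.03, "turn": 0, "jaw": 1}
    - {"dx": 0, "dy": 0, "dz": -0.03, "turn": 0, "jaw": 1}
    - {"dx": 0, "dy": 0, "dz": -0.026, "turn": 0, "jaw": 1}
    - {"dx": -0.002, "dy": 0.014, "dz": 0, "turn": 0, "jaw": 1}
    - {"dx": -0.002, "dy": 0.028, "dz": 0, "turn": 0, "jaw": 1}
    - {"dx": -0.002, "dy": 0.028, "dz": 0, "turn": 0, "jaw": 1}
    - {"dx": -0.002, "dy": 0.028, "dz": 0, "turn": 0, "jaw": 1}
    - {"dx": -0.002, "dy": 0.028, "dz": 0, "turn": 0, "jaw": 1}
    - {"dx": -0.002, "dy": 0.028, "dz": 0, "turn": 0, "jaw": 1}

```text
time_s: 29.22
eef_pos: [514.5, -35.6, 169.1]
tcp_rot: [-3.141, 0.0, 0.602]
force: [0.2, 1.3, -0.3]
opening: 0.145
gripper_force: 21.5
```

Emit:
jog_arm:
  plan:
    - {"dx": -0.002, "dy": 0.028, "dz": 0, "turn": 0, "jaw": 1}
    - {"dx": -0.002, "dy": 0.028, "dz": 0, "turn": 0, "jaw": 1}
    - {"dx": -0.002, "dy": 0.028, "dz": 0, "turn": 0, "jaw": 1}
    - {"dx": 0, "dy": 0.014, "dz": 0, "turn": 0, "jaw": 1}
    - {"dx": 0, "dy": 0, "dz": 0, "turn": 0, "jaw": 1}
    - {"dx": 0, "dy": 0, "dz": 0, "turn": 0, "jaw": 1}

```text
time_s: 29.72
eef_pos: [564.5, -118.7, 168.6]
tcp_rot: [-3.141, 0.0, 0.601]
force: [-0.3, 0.0, -0.1]
opening: 0.143
gripper_force: 21.5
```

```bash
python3 see.py w13 well_smallest weight_third; python3 -c "
from h import *
print(rel([597.8,-96.3,170]))
import cv2
a=cv2.imread('pics/w13.png')[100:360,140:420];cv2.imwrite('pics/w13c.png',cv2.resize(a,None,fx=2.3,fy=2.3))"
```

```text
29.7167 [ 564.5 -118.7  168.6] [-3.1407e+00  4.0000e-04  6.0100e-01] q [-0.41  0.49  1.34  0.    1.31  0.56] F [-0.3  0.  -0.1] open 0.143 21.5 14.0
well_smallest [(0.75, [595.1, -99.0, 13.9], [280, 154], 'rel', array([ 36.5,   1.3, 154.7]))]
weight_third [(0.6, [562.3, 53.0, 1.9], [98, 78], 'rel', array([  95.3, -142.7,  166.8])), (0.58, [562.1, -119.7, 18.6], [278, 202], 'rel', array([ -2.5,  -0.4, 150. ])), (0.58, [500.4, 38.8, -2.4], [84, 152], 'rel', array([  36.3, -165.9,  171.1]))]
[39.7  1.5 -1. ]
```

View pics/w13c.png

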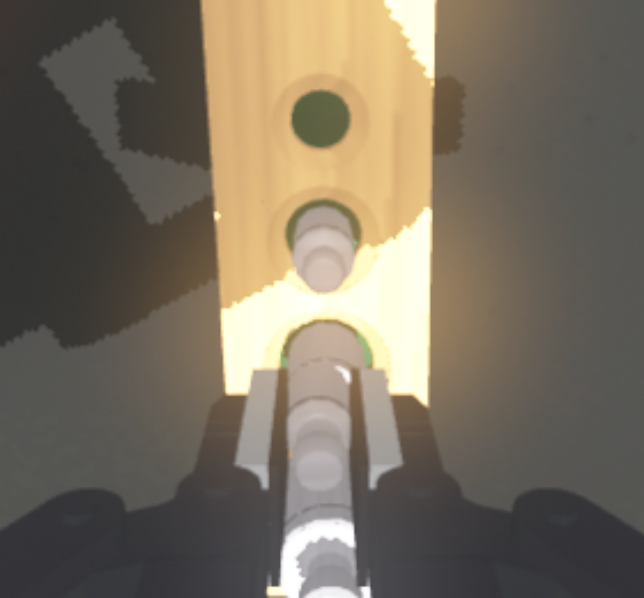

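Smallest well's felt is at (280,151), and the other three stand upright in their wells. Lower the last one.

Emit:
jog_arm:
  plan:
    - {"dx": 0.016, "dy": 0.001, "dz": 0, "turn": 0, "jaw": 1}
    - {"dx": 0.016, "dy": 0, "dz": 0.01, "turn": 0, "jaw": 1}
    - {"dx": 0.01, "dy": 0, "dz": 0.02, "turn": 0, "jaw": 1}
    - {"dx": 0, "dy": 0, "dz": 0.025, "turn": 0, "jaw": 1}
    - {"dx": 0, "dy": 0, "dz": 0.025, "turn": 0, "jaw": 1}
    - {"dx": 0, "dy": 0, "dz": 0.012, "turn": 0, "jaw": 1}
    - {"dx": 0, "dy": 0, "dz": 0.008, "turn": 0, "jaw": 1}
    - {"dx": 0, "dy": 0, "dz": 0.006, "turn": 0, "jaw": 1}
    - {"dx": 0, "dy": 0, "dz": 0.005, "turn": 0, "jaw": 1}
    - {"dx": 0, "dy": 0, "dz": 0.004, "turn": 0, "jaw": 1}
    - {"dx": 0, "dy": 0, "dz": 0.003, "turn": 0, "jaw": 1}
    - {"dx": 0, "dy": 0, "dz": 0, "turn": 0, "jaw": 1}

```text
time_s: 30.87
eef_pos: [600.0, -95.6, 50.8]
tcp_rot: [-3.142, 0.0, 0.602]
force: [-1.1, -0.4, -0.3]
opening: 0.143
gripper_force: 21.5
```

Emit:
jog_arm:
  plan:
    - {"dx": 0, "dy": 0, "dz": 0.001, "turn": 0, "jaw": 1}
    - {"dx": 0, "dy": 0, "dz": 0.001, "turn": 0, "jaw": 1}
    - {"dx": 0, "dy": 0, "dz": 0.001, "turn": 0, "jaw": 1}
    - {"dx": 0, "dy": 0, "dz": 0, "turn": 0, "jaw": 1}

```text
time_s: 31.2
eef_pos: [600.0, -95.7, 47.8]
tcp_rot: [3.142, -0.0, 0.602]
force: [0.2, 0.4, -0.4]
opening: 0.144
gripper_force: 21.5
```

Emit:
jog_arm:
  plan:
    - {"dx": 0, "dy": 0, "dz": 0.001, "turn": 0, "jaw": 1}
    - {"dx": 0, "dy": 0, "dz": 0.001, "turn": 0, "jaw": 1}
    - {"dx": 0, "dy": 0, "dz": 0.0007, "turn": 0, "jaw": 1}
    - {"dx": 0, "dy": 0, "dz": 0, "turn": 0, "jaw": 1}
    - {"dx": 0, "dy": 0, "dz": 0, "turn": 0, "jaw": 1}

```text
time_s: 31.62
eef_pos: [600.1, -95.6, 45.3]
tcp_rot: [3.141, -0.0, 0.602]
force: [-1.6, -0.4, 3.4]
opening: 0.143
gripper_force: 21.8
```

Contact at the expected height. Release, rise and back off to check.

Emit:
jog_arm:
  plan:
    - {"dx": 0, "dy": 0, "dz": 0, "turn": 0, "jaw": 0.83}
    - {"dx": 0, "dy": 0, "dz": 0, "turn": 0, "jaw": 0.77}
    - {"dx": 0, "dy": 0, "dz": 0, "turn": 0, "jaw": 0.7}
    - {"dx": 0, "dy": 0, "dz": 0, "turn": 0, "jaw": 0.65}
    - {"dx": 0, "dy": 0, "dz": 0, "turn": 0, "jaw": 0.65}
    - {"dx": 0, "dy": 0, "dz": -0.01, "turn": 0, "jaw": 0.65}
    - {"dx": 0, "dy": 0, "dz": -0.02, "turn": 0, "jaw": 0.65}
    - {"dx": 0, "dy": 0, "dz": -0.03, "turn": 0, "jaw": 0.65}
    - {"dx": 0, "dy": 0, "dz": -0.03, "turn": 0, "jaw": 0.65}
    - {"dx": 0, "dy": 0, "dz": -0.03, "turn": 0, "jaw": 0.65}
    - {"dx": 0, "dy": 0, "dz": -0.03, "turn": 0, "jaw": 0.65}
    - {"dx": 0, "dy": 0, "dz": -0.02, "turn": 0, "jaw": 0.65}

```text
time_s: 32.62
eef_pos: [600.3, -95.7, 219.2]
tcp_rot: [3.138, -0.002, 0.602]
force: [0.5, 0.1, 0.0]
opening: 0.353
gripper_force: 0.0
```

Emit:
jog_arm:
  plan:
    - {"dx": -0.03, "dy": 0, "dz": 0, "turn": 0, "jaw": 0.65}
    - {"dx": -0.03, "dy": 0, "dz": 0, "turn": 0, "jaw": 0.65}
    - {"dx": -0.03, "dy": 0, "dz": 0, "turn": 0, "jaw": 0.65}
    - {"dx": -0.03, "dy": 0, "dz": 0, "turn": 0, "jaw": 0.65}
    - {"dx": -0.03, "dy": 0, "dz": 0, "turn": 0, "jaw": 0.65}
    - {"dx": -0.02, "dy": 0, "dz": 0, "turn": 0, "jaw": 0.65}
    - {"dx": 0, "dy": 0, "dz": 0, "turn": 0, "jaw": 0.65}
    - {"dx": 0, "dy": 0, "dz": 0, "turn": 0, "jaw": 0.65}
    - {"dx": 0, "dy": 0, "dz": 0, "turn": 0, "jaw": 0.65}

```text
time_s: 33.37
eef_pos: [460.3, -191.7, 215.7]
tcp_rot: [3.141, -0.001, 0.602]
force: [-0.1, 0.1, -0.2]
opening: 0.346
gripper_force: 0.0
```

```bash
python3 see.py w14
python3 - <<'E'
from h import *
for n in ['vial_blue','dropper_brown']:
    save('side','s14'); print(n,[toworld('side',d['point']).round(1) for d in manip.mark_of('side',n)[:2]])
a=cv2.imread('pics/s14.png')[100:220,240:400]; b=cv2.imread('pics/w14.png')
cv2.imwrite('pics/f14.png',cv2.hconcat([cv2.resize(a,(400,300)),cv2.resize(b,(400,300))]))
E
```

```text
33.3667 [ 460.3 -191.7  215.7] [ 3.1408e+00 -5.0000e-04  6.0180e-01] q [-0.63  0.32  1.49  0.    1.34  0.34] F [-0.1  0.1 -0.2] open 0.346 0.0 14.0
vial_blue [array([ 5.373e+02,  1.981e+02, -1.000e-01])]
dropper_brown [array([ 560.8, -121.4,   15.9])]
```

View pics/f14.png

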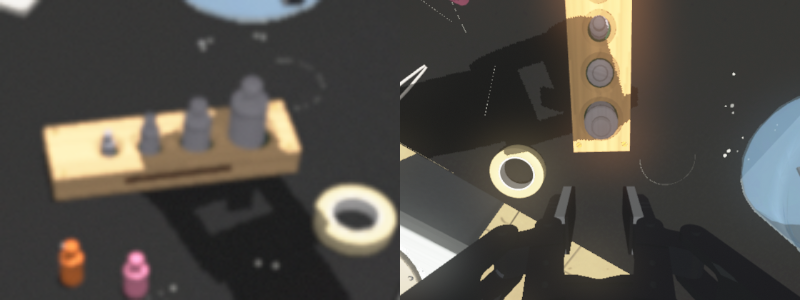

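The side crop shows all four weights upright in the block in order of size (crop pixels (109,144), (150,132), (197,123), (249,110)). The arm is clear, and the vial reads 537,198 mm, as at the start. The dropper was never approached, and it still read 441,311 mm on the way to the last weight.

```bash
python3 -c "
from cell import manip
print(manip.close_job())"
```

```text
the job is handed in; nothing more can be done
None
```

I put all four weights upright in their own wells, largest to smallest, left the vial and dropper bottle alone, and handed the job in at about 33 s of the 106 s allowed; the interface gave no verdict.

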